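# Tare the tea counter scale for an empty tin

### The job

Clear the scoop off the scale pan and lay it flat on the round woven mat, then stand the empty green tin upright on the pan and let go. Turn the black knob until the red pointer lines up with the black needle, which shows the tin's weight, then push the yellow plunger fully home and let it spring back out. Leave the tin standing on the pan and the other things on the counter where they are.

Things in the scene. Friction and masses are not known exactly. Their poses are not given: they have to be found in the camera images.
- scale: white counter scale, fixed, 310 mm deep (x), 260 wide (y); origin below it at counter level; front faces about the robot's right (world -y); x from front to back, z up. A grey panel slopes up from x = -150, z = 36 to x = -45, z = 110: its normal leans 35 deg towards -x. On it: knob (y = -50, right seen from the front), plunger (y = +65). Behind: level white dial strip (z = 111), then the pan
- pan_top (a point): centre of the pan's upper face: flat steel plate, 150 mm (x) by 200 mm (y), at own x = 80 of the scale and about 146 mm above the counter when empty; same axes as the scale. It rests on a soft spring: sinks about 4 mm under the scoop and 10 to 16 mm under the tin
- mat: round woven straw mat, diameter 170 mm, 5 mm thick, fixed; origin at the centre of its underside, at counter level
- scoop: tea scoop, 159 mm long, 60 g, on the pan at the start. Origin on its flat underside near the middle, z up, x from handle to bowl. Wooden handle from x = -79 to +11 mm, 16 mm wide (y), 20 mm high; steel open bowl from x = 10 to 80 mm, 52 mm wide, 24 mm high. It balances near the bowl's rear wall: grip the handle at about x = -12
- tin: empty open-topped dark green tin with cream labels on its broad sides, 60 mm (own x) by 96 mm (own y), 90 mm high, walls 4 mm, 0.16 to 0.24 kg; origin at the centre of its underside, z up. Stands upright on the counter at the start; grip it across the 60 mm
- knob_grip (a point): gripping point of the black knob, on its axis, 32 mm above the sloping panel along its normal. z = the knob's axis, pointing out of the panel (35 degrees from vertical, towards the front); x = along its grip bar. The bar is 60 mm long (x), 16 mm wide (y); it rises from a 62 mm disc (top 10 mm above the panel) to 44 mm above the panel
- knob (a joint): turn of the knob (rad), 0 to 6, grows clockwise as seen looking at the panel; stays where it is left (friction about 0.06 N m). Each rad clockwise moves the red pointer 30 mm along the scale's -y
- tare_tip (a point): tip of the red pointer, 5 mm wide, 7 mm high, which slides along the scale's y on the white dial strip, driven by the knob; zero end of its 150 mm travel at scale y = +75, ticks every 10 mm; axes as the scale's. It starts 27 to 51 mm along -y from the zero end
- needle_tip (a point): tip of the black needle, 5 mm wide; faces the red tip across a 6 mm gap and slides along the same line, 6.5 mm along the scale's -y per mm that the pan sinks. Lined up = both tips at the same scale y. With only the tin on the pan it rests 65 to 105 mm along -y from its zero end (y = +75), beyond the red pointer's start. Axes as the scale's
- plunger_top (a point): centre of the top face of the yellow plunger head, diameter 42 mm, standing 38 mm above the sloping panel when out; z = its axis, pointing out of the panel (35 degrees from vertical, towards the front); it is pushed along -z
- plunger (a joint): stroke of the plunger (m): 0 = out, 0.014 = fully home; a spring pushes it back, 2.5 N at first to 8 N fully home
- stock_tin: bystander: closed green stock tin with cream labels, 94 by 114 mm, 105 mm high; origin at the centre of its underside
- mug: bystander: white mug, diameter 80 mm, 95 mm high, handle at own +y; origin at the centre of its underside
- honey_jar: bystander: amber jar, diameter 70 mm, 100 mm high; origin at the centre of its underside

How it is judged:
On the way, in this order (a step that is already met when the one before it is completed fails the run):
1. the scoop lies flat on the mat, let go (horizontal distance between scoop and mat below 0.07 m and height (world z) of scoop below 0.02 m and angle between scoop's own z axis and vertical below 0.15 rad and contact force between scoop and the fingers below 0.05 N and linear speed of scoop below 0.02 m/s), for 0.2 s.
2. the tin stands upright on the pan, let go (x of tin in the frame of pan_top between -0.06 and 0.06 m and y of tin in the frame of pan_top between -0.08 and 0.08 m and z of tin in the frame of pan_top between -0.006 and 0.006 m and angle between tin's own z axis and vertical below 0.1 rad and contact force between tin and the fingers below 0.05 N and linear speed of tin below 0.02 m/s), for 0.2 s.
3. the red pointer is lined up with the black needle, within 5 mm, with the tin on the pan (all of step 2 and y of tare_tip in the frame of needle_tip between -0.005 and 0.005 m), for 0.3 s.
4. the plunger is pushed fully home (at least 12.5 of its 14 mm) with the pointers still lined up (y of tare_tip in the frame of needle_tip between -0.005 and 0.005 m and value of joint plunger above 0.0125 m), for 0.05 s.
At the end, for the whole second after the job is handed in: Scoop flat on the mat (origin within 70 mm of its centre); tin upright on the pan (within 60 mm of its centre front to back, 80 mm sideways); both let go and at rest; red pointer within 5 mm of the needle; plunger sprung back out (all of step 1 and all of step 3 and value of joint plunger below 0.002 m); the robot touches nothing.
It fails at once if a bystander (stock tin, mug or honey jar) is moved more than 30 mm or tipped (distance of any of stock_tin, mug, honey_jar from where it was at the start of the episode above 0.03 m or angle between any of stock_tin, mug, honey_jar's own z axis and vertical above 0.4 rad).
It fails at once if the tin is tipped over (angle between tin's own z axis and vertical above 0.8 rad).
It also fails if it takes over 72 s, if anything falls off the work surface, if the arm or the gripper's body presses on something with over 40 N, if the wrist force passes 120 N, or if a joint passes its speed limit or range.

### The arm

A 6-joint arm with a two-finger parallel gripper is mounted at the origin on the work surface. World frame = base frame: x ahead of the robot, y to its left, z up, the work surface at z = 0. Lengths are in m, angles in rad, forces in N, time in s.
With the tool pointing down it reaches from about 0.35 to 0.725 m from the base axis. Payload 6 kg.
Tool frame: the origin (TCP) lies at the very end of the fingers, on their centre line; the grasp point (between the pads) lies 19 mm behind it; z points along the fingers, y is the line along which they close (so a half turn about z gives the same grasp; the last joint's range is limited). The gripper opens to 85 mm and grips with 20 to 120 N. Pads are 22 mm wide; open, the fingers measure 114 mm over their backs; the gripper's body (76 mm by 85 mm) begins 54 mm behind the grasp point. The pads swing forward as they close: fully open they stand 13 mm farther back than shut.
Start: joints at [-0.961, 0.04, 0.085, 0, -1.615, -0.334], TCP at [0.163, -0.577, 0.231] pointing down, gripper open.
Joint ranges: [-2.56, 2.56], [-1.29, 2.01], [-1.08, 1.49], [-3.29, 1.98], [-2.81, -0.18], [-2.99, 2.99]. Speed limits (rad/s): [2.57, 2.57, 3.01, 3.14, 3.14, 3.14].

### API

Orientations are given as [roll, pitch, yaw] about the fixed x, y, z axes, in that order (R = Rz(yaw) Ry(pitch) Rx(roll)).
In Python, from station import env, eyes gives the robot as it stands. The module is installed in compiled form; this text tells all that it offers.
- The arm moves only by the tool servo_tool, never from a script. Its argument "steps" is a list of rows, each a list of 3 entries, a list of its own where there are three numbers: the shift along the tool's x, y, z in m, then the turn, a rotation vector about the tool's x, y, z in rad, then the finger opening in m, from 0 to 0.0854. In form: [[[tx, ty, tz], [rx, ry, rz], fingers], ...]. A call has 1 to 20 rows; each row is the pose to reach, as a shift and turn from the pose commanded when the call began, along the tool's axes at that moment; what a row does not reach only later rows make up. A row lasts 1/12 s, in which the tool goes at most 41.7 mm and 7.16 degrees, less where a joint would pass 70% of its speed; a pose out of reach is approached as far as the arm can. A call with a gripper value outside its range is refused whole. The fingers move at their own pace and stop on an object; the grip force is fixed at half the most. Time passes only in rows, so rows that repeat a pose let the fingers close. It gives the time, the measured TCP pose, the force, the opening and the grip force at its end, in the units of the state.
- env.state(): the state, without advancing time (a new reading comes with each control period).
- eyes.read_camera(name): name is "scene" or "top" or "wrist"; returns the picture (480x640x3 uint8, red, green, blue); there is no depth.
- eyes.calibration(name): a dict with "fov_y" (degrees; the focal length in pixels is half the picture's height over the tangent of half this angle, whatever the lens; pixels are square), "cx", "cy" (the principal point, pixels), "cam_to_world" (4x4, takes a point from camera to world coordinates). Camera axes: x right, y down, z forward; pixel columns grow to the right and rows downward; lengths in m; the calibration is good to about 2 mm. The wrist camera is an equidistant fisheye: a pixel r from the principal point sees the ray r / f radians off the axis. A picture is of the moment at which its call begins: read the wrist's pose just before it. calibration takes no time and is no camera call; for the wrist camera it gives the pose at the moment of the call.
- env.finish_job(): hands the job in; it is judged then, once.
The state is a dict: "time_s": time; "joint_pos": joint angles; "qd": joint speeds; "effort": joint torques, N m; "tcp_pos": TCP position; "eef_rot": TCP orientation; "ft_force": force on the tool from outside, world axes, zero at the start; "moment": the same for the moment, N m; "finger_gap": opening from 0.0 (shut) to 1.0 (fully open); "gripper_force": force on a finger pad.
Only numpy, scipy, OpenCV 4.12 (cv2) and the standard library are available. Lean on these libraries where they do the work, as an engineer would, in place of code of your own. Each camera call takes 0.05 s, during which the arm holds its last target. There are 200 camera calls.

## Working session

There is one attempt and no reset: what is moved stays moved. The work goes in short steps, Python scripts to look and compute and a tool call to move; the robot and the scene stay as the last step left them, time stands still between calls to the robot, and variables do not carry over. Pictures are saved under pics/ and viewed, at most 10 in all, crops included, and the job is handed in when it is done.

Besides the shell and the picture viewer there is one more tool, called as name(argument=value, ...) on one line, values as JSON. servo_tool: Moves the arm, as the interface text tells. Its arguments: {"type":"object","properties":{"steps":{"type":"array"}},"required":["steps"]}

```bash
mkdir -p pics; cat > h.py <<'E'
import numpy as np, cv2
from scipy.spatial.transform import Rotation as R
from station import env, eyes
def snap(name, fn):
    c=eyes.calibration(name); im=eyes.read_camera(name)
    cv2.imwrite('pics/'+fn,im[:,:,::-1]); return im,c
def ray(c,u,v,fish=False):
    f=240/np.tan(np.radians(c['fov_y'])/2); x=(u-c['cx'])/f; y=(v-c['cy'])/f
    if fish:
        r=np.hypot(x,y); d=np.array([x/r*np.sin(r),y/r*np.sin(r),np.cos(r)])
    else: d=np.array([x,y,1.])
    T=np.array(c['cam_to_world']); d=T[:3,:3]@d; return T[:3,3],d/np.linalg.norm(d)
def atz(c,u,v,z,fish=False):
    o,d=ray(c,u,v,fish); return o+d*(z-o[2])/d[2]
def tri(rs):
    A=np.zeros((3,3));b=np.zeros(3)
    for o,d in rs: P=np.eye(3)-np.outer(d,d);A+=P;b+=P@o
    p=np.linalg.solve(A,b); return p,[np.linalg.norm((np.eye(3)-np.outer(d,d))@(p-o)) for o,d in rs]
def proj(c,p,fish=False):
    T=np.linalg.inv(np.array(c['cam_to_world'])); q=T[:3,:3]@np.array(p)+T[:3,3]
    f=240/np.tan(np.radians(c['fov_y'])/2)
    if fish:
        r=np.hypot(q[0],q[1]);t=np.arctan2(r,q[2]);return c['cx']+f*t*q[0]/r,c['cy']+f*t*q[1]/r
    return c['cx']+f*q[0]/q[2],c['cy']+f*q[1]/q[2]
def rel(pos,Rt,s=None):
    """shift + rotvec in tool axes from current measured pose to target"""
    s=s or env.state(); R0=rot(s); d=R0.inv().apply(np.array(pos)-s['tcp_pos']); r=(R0.inv()*Rt).as_rotvec()
    return d.round(4),r.round(4)
def rot(s):
    e=np.array(s['eef_rot']); return R.from_matrix(e) if e.shape==(3,3) else (R.from_quat(e) if e.size==4 else R.from_euler('xyz',e))
E
python3 - <<'E'
from h import *
import pickle
d={}
s=env.state(); print(s)
for n in('scene','top','wrist'):
    im,c=snap(n,n+'0.png'); d[n]=c; print(n,c['fov_y'],c['cx'],c['cy'],np.round(c['cam_to_world'],3).tolist())
pickle.dump(d,open('c0.pkl','wb'))
E
```

```text
{'time_s': 0.0, 'joint_pos': array([-9.61311422e-01,  4.08062748e-02,  8.38111663e-02, -4.82158238e-04,
       -1.61553265e+00, -3.33731817e-01]), 'qd': array([-0.00095347,  0.00051966, -0.0010324 ,  0.00053478, -0.00162153,
        0.00015578]), 'effort': array([ 9.92543501e-04, -3.68211615e+01,  3.47409582e+01,  6.93244591e+00,
       -5.47518575e-03, -1.46021324e-05]), 'tcp_pos': array([ 0.16337004, -0.57697586,  0.23027859]), 'eef_rot': array([ 3.13979896e+00, -1.12029643e-04, -2.86581832e+00]), 'ft_force': array([-0.60489071,  0.11248633, -1.26228872]), 'moment': array([ 0.00984833, -0.03186533, -0.05027404]), 'gripper_force': 0.0, 'finger_gap': 1.0003935939194941}
scene 54.39407871242674 313.91168980989244 238.93976749290044 [[-0.527, 0.506, -0.683, 1.259], [0.85, 0.334, -0.408, 0.463], [0.022, -0.795, -0.607, 0.766], [0.0, 0.0, 0.0, 1.0]]
top 54.39529765900928 323.222798491961 232.436458853185 [[-0.117, -0.972, 0.205, 0.327], [-0.993, 0.113, -0.03, 0.035], [0.006, -0.207, -0.978, 1.137], [0.0, 0.0, 0.0, 1.0]]
wrist 65.70646984690485 317.31105061378673 238.86634983454772 [[-0.271, 0.92, 0.283, 0.09], [0.963, 0.258, 0.081, -0.598], [0.001, 0.294, -0.956, 0.373], [0.0, 0.0, 0.0, 1.0]]
```

View pics/scene0.png

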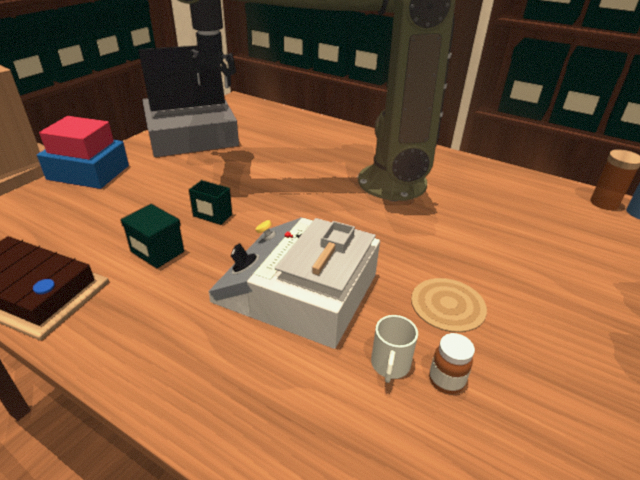

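View pics/top0.png

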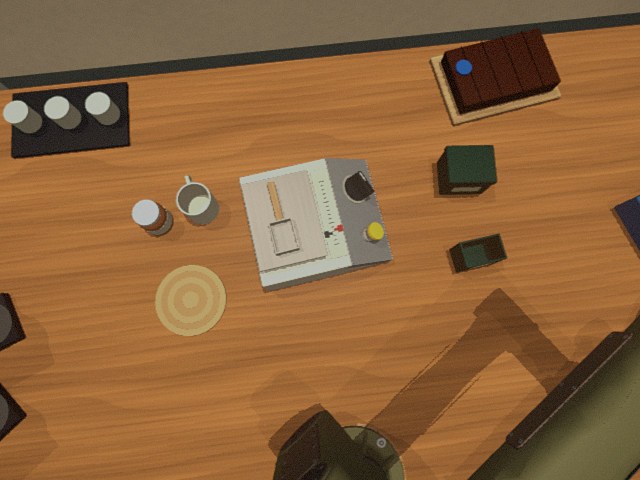

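The scene view has the scale at (310,265), the mat at (449,304) and the open tin at (211,202). In the top view the scale is at (315,222), the scoop at (280,220), the mat at (191,300), the open tin at (478,253), the stock tin at (467,170), and the mug and jar at (196,203) and (152,217). I'll enlarge both.

```bash
python3 - <<'E'
import cv2
a=cv2.imread('pics/top0.png')[150:295,235:395]; cv2.imwrite('pics/ct.png',cv2.resize(a,None,fx=4,fy=4,interpolation=cv2.INTER_CUBIC))
a=cv2.imread('pics/scene0.png')[175:345,185:385]; cv2.imwrite('pics/cs.png',cv2.resize(a,None,fx=3.5,fy=3.5,interpolation=cv2.INTER_CUBIC))
E
```

```text
(no output)
```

View pics/ct.png

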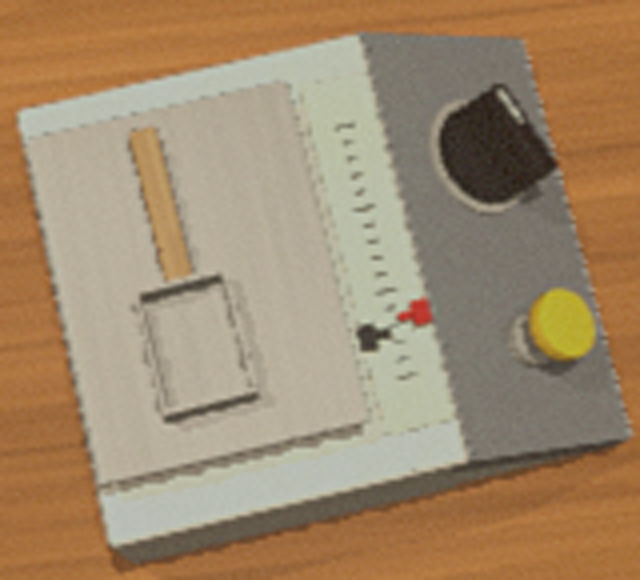

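View pics/cs.png

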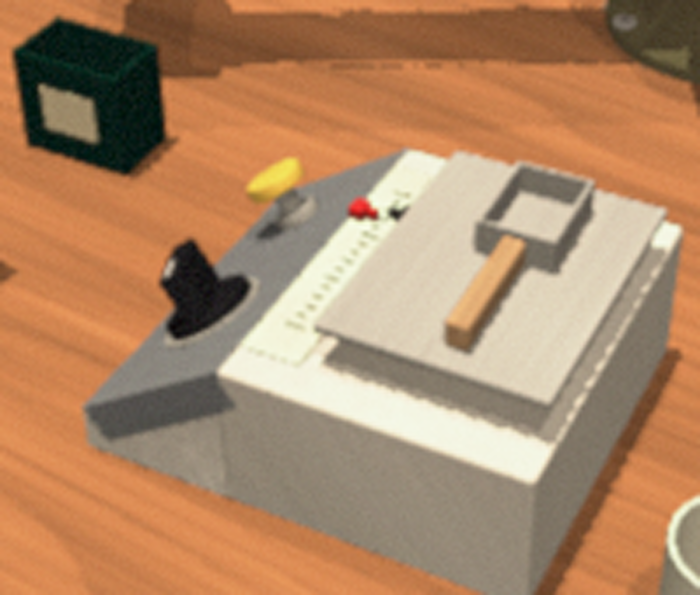

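The crops (×4 from (235,150), ×3.5 from (185,175)) show the pan corners, body edges, the scoop handle from (146,130) to (178,278) and the plunger at (562,325) / (273,178). I'll fit the scale pose from both views and triangulate the scoop and plunger.

```bash
cat > fit.py <<'E'
from h import *
import pickle
from scipy.optimize import least_squares
d=pickle.load(open('c0.pkl','rb'))
T=lambda u,v:(235+u/4,150+v/4); S=lambda u,v:(185+u/3.5,175+v/3.5)
P=142
top=[((32,140),(155,-100,P)),((292,85),(5,-100,P)),((368,425),(5,100,P)),((100,485),(155,100,P)),((362,37),(-45,-130,110)),((467,460),(-45,130,110)),((20,112),(160,-130,110)),((110,545),(160,130,110)),((525,42),(-150,-130,36)),((632,435),(-150,130,36))]
sc=[((318,330),(5,-100,P)),((548,400),(155,-100,P)),((665,208),(155,100,P)),((455,153),(5,100,P)),((222,372),(-45,-130,110)),((540,482),(160,-130,110)),((408,150),(-45,130,110)),((90,408),(-150,-130,36))]
def w(q,p):
    c,s=np.cos(q[2]),np.sin(q[2]); x,y,z=np.array(p)/1000; return np.array([q[0]+c*x-s*y,q[1]+s*x+c*y,z+q[3]])
def f(q):
    r=[]
    for uv,p in top: r+=list(np.subtract(proj(d['top'],w(q,p)),T(*uv)))
    for uv,p in sc: r+=list(np.subtract(proj(d['scene'],w(q,p)),S(*uv)))
    return r
if __name__=='__main__':
    o=least_squares(f,[0.55,0,1.6,0],loss='soft_l1'); q=o.x; print('scale',q.round(4)); print(np.round(f(q),1))
    np.save('scale.npy',q)
    print('pan',w(q,(80,0,P)),'knobgrip',w(q,[-97.5-32*np.sin(np.radians(35)),-50,73+32*np.cos(np.radians(35))]))
    tt=lambda a,b:[ray(d['top'],*T(*a)),ray(d['scene'],*S(*b))]
    for n,a,b in [('plunger',(562,325),(273,178)),('handle end top',(146,130),(458,330)),('junction',(178,275),(515,242)),('red',(418,313),(362,208))]: print(n,tri(tt(a,b)))
    print('pl model',w(q,[-97.5-38*np.sin(np.radians(35)),65,73+38*np.cos(np.radians(35))]))
    for n,u,v,z in [('mat',191,300,5),('tinrim',478,251,90),('mug',194,196,95),('jar',148,212,100),('stock',470,160,105)]: print(n,atz(d['top'],u,v,z/1000))
    print('mat sc',atz(d['scene'],449,303,.005))
    for u,v in [(146,130),(178,275)]: print(atz(d['top'],*T(u,v),.162))
    print(atz(d['top'],*T(210,412),.166))
E
python3 fit.py
```

```text
scale [ 0.5824  0.008   1.6898 -0.0036]
[-1.7  0.5 -1.2 -0.5  0.8  0.  -0.2  1.2 -0.4 -0.5  0.9  1.4 -1.1  0.2
 -0.3  1.7 -0.6 -0.3  0.1  1.7 -2.1 -1.1  0.2  1.5  0.4  0.9 -0.  -0.5
 -2.4  0.  -2.   0.6 -0.1 -0.5 -2.8  0. ]
pan [0.57292638 0.08741462 0.13844175] knobgrip [ 0.64583023 -0.10111653  0.09565462]
plunger (array([ 0.53315059, -0.11487333,  0.10036182]), [np.float64(0.00015999256844650956), np.float64(0.00015999256844643694)])
handle end top (array([0.65553964, 0.10690631, 0.15635614]), [np.float64(0.0022702257774477957), np.float64(0.0022702257774477397)])
junction (array([0.5715479 , 0.09647153, 0.16021338]), [np.float64(0.001424953980397998), np.float64(0.001424953980397933)])
red (array([ 0.54560533, -0.03260458,  0.11630842]), [np.float64(0.000783277729796123), np.float64(0.0007832777297960973)])
pl model [ 0.53205261 -0.11818984  0.10056953]
mat [0.43607423 0.33504996 0.005     ]
tinrim [ 0.46265045 -0.34173158  0.09      ]
mug [0.66527738 0.29037376 0.095     ]
jar [0.63771732 0.39565765 0.1       ]
stock [ 0.67547749 -0.35763148  0.105     ]
mat sc [0.43724161 0.33888438 0.005     ]
[0.65470183 0.1044887  0.162     ]
[0.57173283 0.09508343 0.162     ]
[0.49500773 0.0853446  0.166     ]
```

The scale fit is consistent: residuals are 1–2 px, and the plunger agrees with the model within 4 mm. Next I'll move over the tin for a wrist view.

```bash
cat > go.py <<'E'
from h import *
import sys
a=[float(x) for x in sys.argv[1:]]  # x y z yaw (tool down)
print(*rel(a[:3],R.from_euler('xyz',[np.pi,0,a[3]])))
E
python3 go.py 0.46 -0.34 0.28 -2.866
```

```text
[-0.35    0.1474 -0.0493] [ 0.0013 -0.0001  0.0002]
```

servo_tool(steps=[[[-0.35,0.147,-0.05],[0,0,0],0.085],[[-0.35,0.147,-0.05],[0,0,0],0.085],[[-0.35,0.147,-0.05],[0,0,0],0.085],[[-0.35,0.147,-0.05],[0,0,0],0.085],[[-0.35,0.147,-0.05],[0,0,0],0.085],[[-0.35,0.147,-0.05],[0,0,0],0.085],[[-0.35,0.147,-0.05],[0,0,0],0.085],[[-0.35,0.147,-0.05],[0,0,0],0.085],[[-0.35,0.147,-0.05],[0,0,0],0.085],[[-0.35,0.147,-0.05],[0,0,0],0.085],[[-0.35,0.147,-0.05],[0,0,0],0.085],[[-0.35,0.147,-0.05],[0,0,0],0.085]])

```text
time_s: 1.15
tcp_pos: [0.4603, -0.3402, 0.2808]
eef_rot: [3.141, -0.001, -2.865]
ft_force: [-0.3, -0.5, 0.4]
finger_gap: 0.996
gripper_force: 0.0
```

```bash
python3 - <<'E'
from h import *
import pickle
im,c=snap('wrist','w1.png'); pickle.dump(c,open('w1.pkl','wb')); print(env.state()['tcp_pos'])
E
python3 go.py 0.64 -0.06 0.29 -2.866
```

```text
[ 0.45972333 -0.34080393  0.28095755]
[-0.2499  0.2211 -0.0091] [ 0.0004 -0.0006  0.0002]
```

servo_tool(steps=[[[-0.25,0.221,-0.01],[0,0,0],0.085],[[-0.25,0.221,-0.01],[0,0,0],0.085],[[-0.25,0.221,-0.01],[0,0,0],0.085],[[-0.25,0.221,-0.01],[0,0,0],0.085],[[-0.25,0.221,-0.01],[0,0,0],0.085],[[-0.25,0.221,-0.01],[0,0,0],0.085],[[-0.25,0.221,-0.01],[0,0,0],0.085],[[-0.25,0.221,-0.01],[0,0,0],0.085],[[-0.25,0.221,-0.01],[0,0,0],0.085],[[-0.25,0.221,-0.01],[0,0,0],0.085],[[-0.25,0.221,-0.01],[0,0,0],0.085]])

```text
time_s: 2.12
tcp_pos: [0.6402, -0.0611, 0.2911]
eef_rot: [-3.141, -0.001, -2.867]
ft_force: [-0.5, 0.3, 1.0]
finger_gap: 0.999
gripper_force: 0.0
```

```bash
python3 - <<'E'
from h import *
import pickle
im,c=snap('wrist','w2.png'); pickle.dump(c,open('w2.pkl','wb')); print(env.state()['tcp_pos'])
w1=pickle.load(open('w1.pkl','rb')); print('tin px',proj(w1,[.4627,-.3417,.09],True))
print('knob px',proj(c,[.646,-.101,.096],True),'scoop',proj(c,[.58,.0955,.16],True))
a=cv2.imread('pics/w1.png'); b=cv2.imread('pics/w2.png')
cv2.imwrite('pics/w12.png',np.vstack([cv2.resize(x,(400,300),interpolation=cv2.INTER_AREA) for x in(a,b)]))
E
```

```text
[ 0.64005228 -0.06153873  0.29155639]
tin px (np.float64(314.88719354148895), np.float64(213.52561979041226))
knob px (np.float64(274.37172831758215), np.float64(205.15452340369563)) scoop (np.float64(517.3284967456775), np.float64(211.67519383852854))
```

View pics/w12.png

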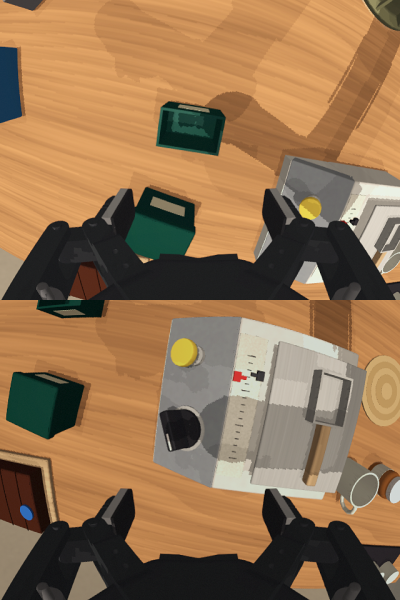

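The wrist views show the tin at about (190,128) and the knob at about (180,428) with its bar end marked; both match the predictions. Enlarging both.

```bash
python3 - <<'E'
import cv2, numpy as np
a=cv2.imread('pics/w1.png')[140:260,240:370]; b=cv2.imread('pics/w2.png')[140:260,240:370]
cv2.imwrite('pics/w12c.png',np.hstack([cv2.resize(np.clip(x*1.6,0,255).astype('uint8'),None,fx=3,fy=3,interpolation=cv2.INTER_CUBIC) for x in(a,b)]))
E
```

```text
(no output)
```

View pics/w12c.png

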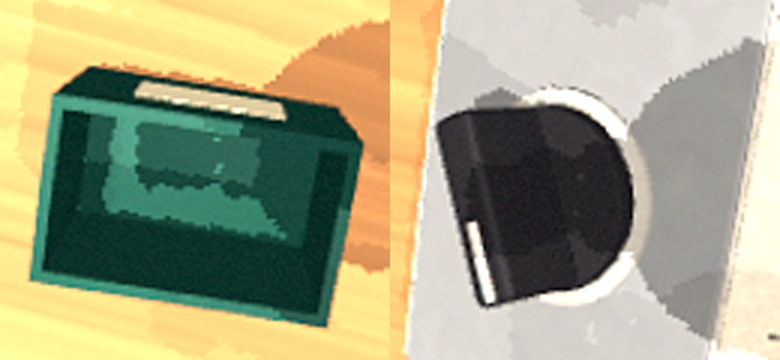

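```bash
cat >> fit.py <<'E'
def panel(q,u,v,h,c):
    """ray ∩ plane parallel to panel at height h; returns scale-frame panel coords"""
    a=np.radians(35); Rz=R.from_euler('z',q[2]).as_matrix()
    n=Rz@np.array([-np.sin(a),0,np.cos(a)]); up=Rz@np.array([np.cos(a),0,np.sin(a)]); ly=Rz@np.array([0,1,0])
    p0=w(q,(-97.5,0,73))+h*n; o,dd=ray(c,u,v,True); p=o+dd*((p0-o)@n)/(dd@n)
    return p,np.array([(p-p0)@up,(p-p0)@ly])*1000
E
python3 - <<'E'
from fit import *
w1=pickle.load(open('w1.pkl','rb'));w2=pickle.load(open('w2.pkl','rb'));q=np.load('scale.npy')
C=[atz(w1,240+u/3,140+v/3,.09,True) for u,v in [(53,97),(362,142),(328,325),(32,280)]]
C=np.array(C);print(C.round(4).tolist(),C.mean(0),[np.linalg.norm(C[i]-C[i-1]).round(4) for i in range(4)])
l=C[1]-C[0]+C[2]-C[3];print('long axis ang',np.arctan2(l[1],l[0]))
m=C[0]-C[3]+C[1]-C[2];print('short ang',np.arctan2(m[1],m[0]))
tc=C.mean(0); print('tin tri vs top', tri([ray(d['top'],478,251.5),ray(w1,*proj(w1,tc,True),True)]))
for u,v in [(437,122),(468,110),(510,300),(485,308)]: print(panel(q,240+(u-390)/3,140+v/3,.044,w2)[1])
print('red',w(q,(0,0,0)), [np.round((R.from_euler('z',-q[2]).as_matrix()@(np.array([.5456,-.0326,.1163])-[q[0],q[1],0]))*1000,1)])
E
python3 go.py 0.588 0.097 0.25 -3.0166
```

```text
[[0.4396, -0.4021, 0.09], [0.4277, -0.3083, 0.09], [0.4864, -0.3011, 0.09], [0.4974, -0.395, 0.09]] [ 0.4627567  -0.35161534  0.09      ] [np.float64(0.0583), np.float64(0.0945), np.float64(0.0591), np.float64(0.0945)]
long axis ang 1.692696406720426
short ang -3.019741887986369
tin tri vs top (array([ 0.46629706, -0.35054607,  0.06648811]), [np.float64(0.0017966916989406903), np.float64(0.0017966916989407302)])
[-16.14047895 -29.70638617]
[ -4.04473743 -23.64456142]
[ 21.67770198 -76.00083122]
[ 12.4662547  -81.40748524]
red [ 0.58242635  0.00798068 -0.00355825] [array([-35.9,  41.4, 116.3])]
[0.0072 0.1667 0.0415] [-3.000e-04  1.000e-04  1.489e-01]
```

The tin rim measures 59×95 mm, so it is plausible. The knob mark sits at about 1.09 rad clockwise from up, which agrees with the pointer at 1.12 rad. Now I'll grasp the scoop.

servo_tool(steps=[[[0.007,0.167,0.05],[0,0,0.149],0.05],[[0.007,0.167,0.05],[0,0,0.149],0.05],[[0.007,0.167,0.05],[0,0,0.149],0.05],[[0.007,0.167,0.05],[0,0,0.149],0.05],[[0.007,0.167,0.05],[0,0,0.149],0.05],[[0.007,0.167,0.05],[0,0,0.149],0.05],[[0.007,0.167,0.05],[0,0,0.149],0.05],[[0.007,0.167,0.08],[0,0,0.149],0.05],[[0.007,0.167,0.11],[0,0,0.149],0.05],[[0.007,0.167,0.13],[0,0,0.149],0.05],[[0.007,0.167,0.147],[0,0,0.149],0.05],[[0.007,0.167,0.147],[0,0,0.149],0.05],[[0.007,0.167,0.147],[0,0,0.149],0.05]])

```text
time_s: 3.25
tcp_pos: [0.5886, 0.097, 0.1447]
eef_rot: [-3.141, -0.0, -3.017]
ft_force: [0.4, -0.7, 1.1]
finger_gap: 0.585
gripper_force: 0.0
```

servo_tool(steps=[[[0,0,0],[0,0,0],0.005],[[0,0,0],[0,0,0],0.005],[[0,0,0],[0,0,0],0.005],[[0,0,0],[0,0,0],0.005],[[0,0,0],[0,0,0],0.005],[[0,0,0],[0,0,0],0.005],[[0,0,0],[0,0,0],0.005],[[0,0,0],[0,0,0],0.005]])

```text
time_s: 3.92
tcp_pos: [0.5884, 0.0991, 0.1444]
eef_rot: [3.141, 0.0, -3.015]
ft_force: [0.7, -0.3, 0.6]
finger_gap: 0.173
gripper_force: 61.5
```

```bash
python3 go.py 0.448 0.337 0.012 -3.0166
```

```text
[0.1091 0.2538 0.1324] [0.0001 0.0002 0.002 ]
```

servo_tool(steps=[[[0,0,-0.03],[0,0,0],0.005],[[0,0,-0.06],[0,0,0],0.005],[[0,0,-0.08],[0,0,0],0.005],[[0,0,-0.08],[0,0,0],0.005]])

```text
time_s: 4.25
tcp_pos: [0.5898, 0.099, 0.23]
eef_rot: [3.141, 0.008, -3.015]
ft_force: [0.7, 0.3, 0.9]
finger_gap: 0.165
gripper_force: 61.4
```

servo_tool(steps=[[[0.109,0.254,0],[0,0,0],0.005],[[0.109,0.254,0],[0,0,0],0.005],[[0.109,0.254,0],[0,0,0],0.005],[[0.109,0.254,0],[0,0,0],0.005],[[0.109,0.254,0],[0,0,0],0.005],[[0.109,0.254,0],[0,0,0],0.005],[[0.109,0.254,0],[0,0,0],0.005],[[0.109,0.254,0],[0,0,0],0.005],[[0.109,0.254,0.04],[0,0,0],0.005],[[0.109,0.254,0.08],[0,0,0],0.005],[[0.109,0.254,0.12],[0,0,0],0.005],[[0.109,0.254,0.15],[0,0,0],0.005],[[0.109,0.254,0.18],[0,0,0],0.005],[[0.109,0.254,0.2],[0,0,0],0.005],[[0.109,0.254,0.208],[0,0,0],0.005],[[0.109,0.254,0.212],[0,0,0],0.005],[[0.109,0.254,0.212],[0,0,0],0.005],[[0.109,0.254,0.212],[0,0,0],0.005]])

```text
time_s: 5.75
tcp_pos: [0.4487, 0.3378, 0.0139]
eef_rot: [3.14, 0.002, -3.015]
ft_force: [0.6, 0.0, 0.2]
finger_gap: 0.17
gripper_force: 61.4
```

```bash
python3 - <<'E'
from h import *
im,c=snap('scene','s3.png')
a=cv2.imread('pics/s3.png')[230:345,380:540]; cv2.imwrite('pics/s3c.png',cv2.resize(a,None,fx=3,fy=3,interpolation=cv2.INTER_CUBIC))
E
```

```text
(no output)
```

View pics/s3c.png

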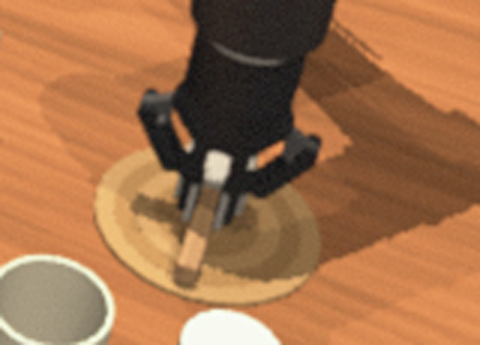

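The scoop is held level just above the mat, with the handle end at about crop (187,278). I'll lower it slightly and release.

servo_tool(steps=[[[0,0,0.002],[0,0,0],0.005],[[0,0,0.004],[0,0,0],0.005],[[0,0,0.005],[0,0,0],0.005],[[0,0,0.005],[0,0,0],0.005]])

```text
time_s: 6.13
tcp_pos: [0.4486, 0.338, 0.0094]
eef_rot: [3.14, 0.002, -3.014]
ft_force: [-3.1, -0.1, 6.2]
finger_gap: 0.167
gripper_force: 62.4
```

servo_tool(steps=[[[0,0,0],[0,0,0],0.02],[[0,0,0],[0,0,0],0.03],[[0,0,0],[0,0,0],0.04],[[0,0,0],[0,0,0],0.05],[[0,0,0],[0,0,0],0.05],[[0,0,-0.03],[0,0,0],0.05],[[0,0,-0.07],[0,0,0],0.05],[[0,0,-0.11],[0,0,0],0.05],[[0,0,-0.15],[0,0,0],0.05],[[0,0,-0.19],[0,0,0],0.05],[[0,0,-0.24],[0,0,0],0.05],[[0,0,-0.26],[0,0,0],0.085],[[0,0,-0.26],[0,0,0],0.085]])

```text
time_s: 7.22
tcp_pos: [0.4499, 0.3378, 0.2755]
eef_rot: [3.135, 0.01, -3.015]
ft_force: [-0.2, 0.3, 0.3]
finger_gap: 0.849
gripper_force: 0.0
```

```bash
python3 - <<'E'
from h import *
im,c=snap('scene','s4.png')
a=cv2.imread('pics/s4.png')[230:345,380:540]; 
x=cv2.imread('pics/top0.png')[220:290,430:525]
a=cv2.resize(a,(400,288),interpolation=cv2.INTER_CUBIC); x=cv2.resize(x,(391,288),interpolation=cv2.INTER_CUBIC)
cv2.imwrite('pics/s4c.png',np.hstack([a,x]))
E
python3 go.py 0.463 -0.351 0.27 -3.02
```

```text
[ 0.0731 -0.6851 -0.002 ] [0.0048 0.0054 0.005 ]
```

View pics/s4c.png

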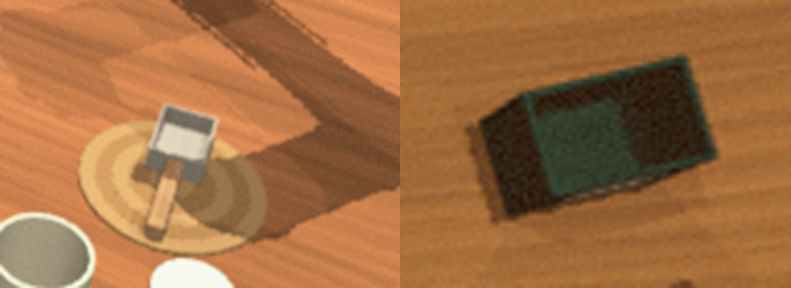

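The scoop lies flat and centred on the mat. The tin's rim centre in the top view is now read as (483.6,250.6).

```bash
python3 - <<'E'
from fit import *
w1=pickle.load(open('w1.pkl','rb'))
print(atz(d['top'],483.6,250.6,.09), tri([ray(d['top'],483.6,250.6),ray(w1,*proj(w1,[.4628,-.3516,.09],True),True)]))
print([atz(d['top'],430+(u-400)/4.116,220+v/4.114,.09).round(4).tolist() for u,v in [(525,95),(688,57),(717,157),(553,196)]])
print(env.state()['joint_pos'])
E
```

```text
[ 0.46208266 -0.35459285  0.09      ] (array([ 0.46111037, -0.35180804,  0.09747264]), [np.float64(5.075256367571971e-06), np.float64(5.075256367508716e-06)])
[[0.4854, -0.305, 0.09], [0.4961, -0.3993, 0.09], [0.4388, -0.4042, 0.09], [0.4279, -0.3103, 0.09]]
[ 1.00293624e+00 -5.91783188e-02  5.93413350e-02  1.04986075e-03
 -1.68217993e+00 -2.44705789e+00]
```

```bash
python3 go.py 0.4625 -0.353 0.2 -1.45;python3 go.py 0.4625 -0.353 0.05 -1.45
```

```text
[ 0.0742 -0.6874  0.068 ] [-4.000e-04  8.000e-03 -1.565e+00]
[ 0.075  -0.6881  0.218 ] [-4.000e-04  8.000e-03 -1.565e+00]
```

servo_tool(steps=[[[0.074,-0.688,0.02],[0,0,-1.565],0.085],[[0.074,-0.688,0.02],[0,0,-1.565],0.085],[[0.074,-0.688,0.02],[0,0,-1.565],0.085],[[0.074,-0.688,0.02],[0,0,-1.565],0.085],[[0.074,-0.688,0.02],[0,0,-1.565],0.085],[[0.074,-0.688,0.02],[0,0,-1.565],0.085],[[0.074,-0.688,0.02],[0,0,-1.565],0.085],[[0.074,-0.688,0.02],[0,0,-1.565],0.085],[[0.074,-0.688,0.02],[0,0,-1.565],0.085],[[0.074,-0.688,0.02],[0,0,-1.565],0.085],[[0.074,-0.688,0.02],[0,0,-1.565],0.085],[[0.074,-0.688,0.02],[0,0,-1.565],0.085],[[0.074,-0.688,0.02],[0,0,-1.565],0.085],[[0.074,-0.688,0.02],[0,0,-1.565],0.085],[[0.074,-0.688,0.02],[0,0,-1.565],0.085],[[0.074,-0.688,0.02],[0,0,-1.565],0.085],[[0.074,-0.688,0.02],[0,0,-1.565],0.085],[[0.074,-0.688,0.02],[0,0,-1.565],0.085],[[0.074,-0.688,0.02],[0,0,-1.565],0.085],[[0.074,-0.688,0.02],[0,0,-1.565],0.085]])

```text
time_s: 8.93
tcp_pos: [0.4606, -0.3563, 0.2445]
eef_rot: [3.138, 0.002, -1.454]
ft_force: [-0.2, 0.3, 0.1]
finger_gap: 0.994
gripper_force: 0.0
```

```bash
python3 - <<'E'
from h import *
im,c=snap('wrist','w5.png')
p=proj(c,[.4625,-.353,.09],True); print('tin px',p)
import itertools
a=1.69; L=np.array([np.cos(a),np.sin(a),0]);S=np.array([np.sin(a),-np.cos(a),0])
b=cv2.imread('pics/w5.png')
for i,j in [(1,1),(1,-1),(-1,-1),(-1,1)]:
    q=proj(c,np.array([.4625,-.353,.09])+i*.048*L+j*.03*S,True); cv2.circle(b,(int(round(q[0])),int(round(q[1]))),3,(0,0,255),-1)
cv2.imwrite('pics/w5m.png',b)
E
python3 go.py 0.4625 -0.353 0.05 -1.45
```

```text
tin px (np.float64(312.7278895925652), np.float64(223.02197255121214))
[-0.0017 -0.0021  0.1955] [ 0.0025  0.0017 -0.0017]
```

View pics/w5m.png

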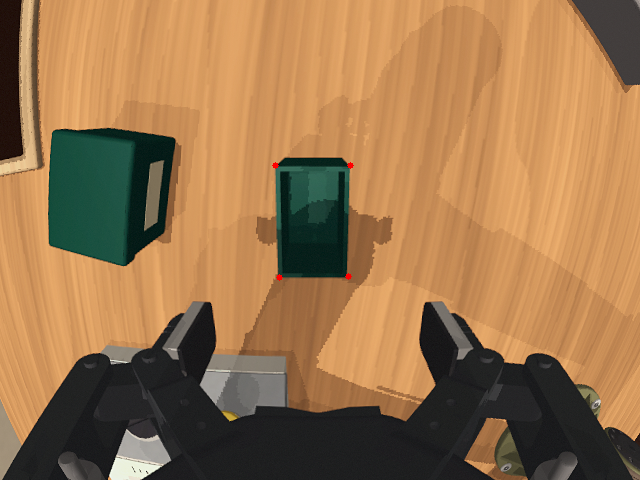

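The predicted rim corners, (276,165) to (349,277), fall on the tin's rim. Descending to grip.

servo_tool(steps=[[[-0.002,-0.002,0.04],[0,0,0],0.085],[[-0.002,-0.002,0.08],[0,0,0],0.085],[[-0.002,-0.002,0.11],[0,0,0],0.085],[[-0.002,-0.002,0.14],[0,0,0],0.085],[[-0.002,-0.002,0.16],[0,0,0],0.085],[[-0.002,-0.002,0.18],[0,0,0],0.085],[[-0.002,-0.002,0.195],[0,0,0],0.085],[[-0.002,-0.002,0.195],[0,0,0],0.085],[[-0.002,-0.002,0.195],[0,0,0],0.085],[[-0.002,-0.002,0.195],[0,0,0],0.04],[[-0.002,-0.002,0.195],[0,0,0],0.04],[[-0.002,-0.002,0.195],[0,0,0],0.04],[[-0.002,-0.002,0.195],[0,0,0],0.04],[[-0.002,-0.002,0.195],[0,0,0],0.04],[[-0.002,-0.002,0.195],[0,0,0],0.04],[[-0.002,-0.002,0.195],[0,0,0],0.04]])

```text
time_s: 10.32
tcp_pos: [0.4644, -0.3528, 0.0544]
eef_rot: [-3.139, -0.002, -1.449]
ft_force: [0.8, 2.3, 6.5]
finger_gap: 0.69
gripper_force: 66.4
```

servo_tool(steps=[[[0,0,-0.03],[0,0,0],0.04],[[0,0,-0.07],[0,0,0],0.04],[[0,0,-0.11],[0,0,0],0.04],[[0,0,-0.15],[0,0,0],0.04],[[0,0,-0.18],[0,0,0],0.04],[[0,0,-0.2],[0,0,0],0.04],[[0,0,-0.2],[0,0,0],0.04]])

```text
time_s: 10.9
tcp_pos: [0.4644, -0.3535, 0.2583]
eef_rot: [-3.135, -0.005, -1.45]
ft_force: [0.8, 0.8, -0.6]
finger_gap: 0.693
gripper_force: 65.8
```

```bash
python3 go.py 0.573 0.092 0.25 -1.45
```

```text
[-0.4292 -0.1614  0.0073] [-0.0069 -0.005  -0.0002]
```

servo_tool(steps=[[[-0.429,-0.162,0],[0,0,0],0.04],[[-0.429,-0.162,0],[0,0,0],0.04],[[-0.429,-0.162,0],[0,0,0],0.04],[[-0.429,-0.162,0],[0,0,0],0.04],[[-0.429,-0.162,0],[0,0,0],0.04],[[-0.429,-0.162,0],[0,0,0],0.04],[[-0.429,-0.162,0],[0,0,0],0.04],[[-0.429,-0.162,0],[0,0,0],0.04],[[-0.429,-0.162,0],[0,0,0],0.04],[[-0.429,-0.162,0],[0,0,0],0.04],[[-0.429,-0.162,0],[0,0,0],0.04],[[-0.429,-0.162,0],[0,0,0],0.04],[[-0.429,-0.162,0],[0,0,0],0.04],[[-0.429,-0.162,0],[0,0,0],0.04],[[-0.429,-0.162,0],[0,0,0],0.04]])

```text
time_s: 12.15
tcp_pos: [0.5722, 0.0921, 0.252]
eef_rot: [3.141, -0.0, -1.451]
ft_force: [-0.5, -0.8, -1.9]
finger_gap: 0.69
gripper_force: 65.8
```

```bash
python3 go.py 0.573 0.09 0.187 -1.45
```

```text
[ 0.0022 -0.0005  0.065 ] [ 0.0006 -0.0001 -0.0007]
```

servo_tool(steps=[[[0,0,0.02],[0,0,0],0.04],[[0,0,0.035],[0,0,0],0.04],[[0,0,0.045],[0,0,0],0.04],[[0,0,0.052],[0,0,0],0.04],[[0,0,0.058],[0,0,0],0.04],[[0,0,0.063],[0,0,0],0.04],[[0,0,0.065],[0,0,0],0.04],[[0,0,0.065],[0,0,0],0.04],[[0,0,0.065],[0,0,0],0.04]])

```text
time_s: 12.9
tcp_pos: [0.5727, 0.0928, 0.1881]
eef_rot: [-3.141, -0.0, -1.45]
ft_force: [-1.0, -1.5, 0.6]
finger_gap: 0.696
gripper_force: 65.9
```

servo_tool(steps=[[[0,0,0],[0,0,0],0.062],[[0,0,0],[0,0,0],0.066],[[0,0,0],[0,0,0],0.07],[[0,0,0],[0,0,0],0.078],[[0,0,0],[0,0,0],0.085],[[0,0,0],[0,0,0],0.085],[[0,0,-0.01],[0,0,0],0.085],[[0,0,-0.03],[0,0,0],0.085],[[0,0,-0.06],[0,0,0],0.085],[[0,0,-0.09],[0,0,0],0.085],[[0,0,-0.12],[0,0,0],0.085],[[0,0,-0.12],[0,0,0],0.085]])

```text
time_s: 13.9
tcp_pos: [0.5739, 0.0923, 0.3157]
eef_rot: [-3.131, 0.001, -1.451]
ft_force: [-0.1, -0.5, 1.5]
finger_gap: 0.998
gripper_force: 0.0
```

```bash
cat > dial.py <<'E'
from fit import *
q=np.load('scale.npy')
def detect(im,c,fish,z=.113):
    """rectify dial strip to scale frame: x -50..0 , y -90..90 at 0.25 mm/px"""
    s=.25; xs=np.arange(-50,0,s); ys=np.arange(-90,90,s); X,Y=np.meshgrid(xs,ys)
    M=np.array([[proj(c,w(q,(a,b,z*1000+3.6)),fish) for a in xs[::8]] for b in ys[::8]],np.float32)
    M=cv2.resize(M,(len(xs),len(ys)))  # close enough (smooth)
    g=cv2.remap(im,M[...,0],M[...,1],cv2.INTER_LINEAR)
    f=g.astype(int); r=(f[...,0]>1.8*f[...,1]+20)&(f[...,0]>1.8*f[...,2]+20); k=f.max(2)<60
    out={}
    for n,m in(('red',r),('black',k)):
        m=cv2.morphologyEx(m.astype('uint8'),cv2.MORPH_OPEN,np.ones((5,5)))
        N,l,st,ce=cv2.connectedComponentsWithStats(m)
        out[n]=[(round(float(st[i,4]*s*s),1),round(float(xs[0]+ce[i,0]*s),1),round(float(ys[0]+ce[i,1]*s),1),round(float(st[i,2]*s),1),round(float(st[i,3]*s),1)) for i in range(1,N) if st[i,4]*s*s>15]
    return out,g
if __name__=='__main__':
    import sys
    for n in sys.argv[1:]:
        im,c=snap(n,'d_%s_%.2f.png'%(n,env.state()['time_s'])); o,g=detect(im,c,n=='wrist'); print(n,o); cv2.imwrite('pics/g_%s.png'%n,g[:,:,::-1])
E
python3 dial.py wrist top scene; python3 -c "
from h import *;s=env.state();print(s['joint_pos'].round(2))"
```

```text
wrist {'red': [(184.8, -33.8, 41.4, 18.5, 14.5)], 'black': []}
top {'red': [(135.8, -35.5, 39.9, 16.5, 12.8)], 'black': []}
scene {'red': [(254.7, -38.0, 46.5, 20.5, 19.2)], 'black': [(40.6, -12.0, 0.3, 8.8, 7.2), (253.3, -5.4, 79.2, 15.0, 30.5)]}
[ 0.51  0.01  0.19 -0.   -1.75 -0.39]
```

```bash
python3 - <<'E'
import cv2,numpy as np
for n in('wrist','top'):
    g=cv2.imread(f'pics/g_{n}.png').max(2); print(n,g.shape)
    b=g[:, :].reshape(90,8,20,10).mean((1,3)).astype(int)  # 2 mm x 2.5mm
    for i in range(0,90): 
        if -66<-90+2*i<50: print(-90+2*i, b[i,4:])
    if n=='wrist': continue
E
```

```text
wrist (720, 200)
-64 [204 218 218 218 218 218 218 219 219 219 218 217 218 218 218 219]
-62 [200 218 218 218 218 218 218 218 218 218 218 216 218 218 218 218]
-60 [215 218 217 218 218 218 218 218 218 219 218 217 218 218 218 218]
-58 [215 218 217 217 218 218 219 194 185 203 218 218 218 219 218 218]
-56 [215 218 218 218 218 218 218 176 151 169 217 218 218 219 218 219]
-54 [216 218 218 218 218 218 218 219 218 216 218 218 218 218 218 219]
-52 [215 218 218 218 218 218 218 218 218 218 218 219 218 218 218 219]
-50 [213 218 218 218 218 218 218 219 219 219 218 218 218 218 218 219]
-48 [205 218 218 218 218 218 217 194 182 197 218 218 219 218 218 219]
-46 [200 218 218 218 218 218 217 189 159 175 219 218 218 219 218 219]
-44 [210 218 218 218 218 218 218 219 219 219 218 218 218 218 218 218]
-42 [214 218 218 218 218 218 218 218 218 218 218 218 218 218 218 218]
-40 [215 218 218 218 218 218 218 219 219 219 218 218 218 219 218 218]
-38 [216 218 218 218 218 218 218 198 185 200 219 218 218 218 218 218]
-36 [216 218 218 218 218 218 218 180 160 196 218 218 218 218 218 218]
-34 [214 218 218 218 218 218 218 
[... 6143 characters left out ...]
9 205 199]
30 [206 210 210 208 212 214 205 196 203 209 211 210 208 205 205 204]
32 [205 205 204 200 209 213 187 171 186 202 210 210 208 205 204 204]
34 [204 204 201 190 203 212 199 179 185 204 211 211 208 205 205 201]
36 [203 205 203 200 205 207 202 202 208 211 211 211 207 205 204 195]
38 [204 206 200 199 203 204 191 201 211 212 210 210 208 205 204 201]
40 [206 207 197 187 192 192 174 194 208 210 210 210 206 204 205 204]
42 [205 206 196 175 174 167 166 181 187 200 210 210 206 205 205 204]
44 [190 197 190 169 186 196 195 184 192 206 211 209 206 206 204 199]
46 [178 178 170 174 204 213 211 208 210 211 210 207 206 205 203 191]
48 [192 187 192 193 204 212 213 211 209 207 206 205 206 205 204 196]
```

The dial is clear: the needle tip is at y≈-2 and the red tip at y≈41.5 in my fitted scale frame, so the gap is about 43.7 mm, or 1.46 rad clockwise. Next I'll refine the scale pose with the yellow plunger head and the dark knob in the wrist views.

```bash
ls pics | grep d_wrist; python3 - <<'E'
from fit import *
import glob
q=np.load('scale.npy'); w2=pickle.load(open('w2.pkl','rb'))
pickle.dump(eyes.calibration('wrist'),open('w6.pkl','wb'))
for fn,c,fish in [('pics/w2.png',w2,1),(glob.glob('pics/d_wrist*')[0],eyes.calibration('wrist'),1)]:
    b=cv2.imread(fn); hsv=cv2.cvtColor(b,cv2.COLOR_BGR2HSV)
    m=cv2.inRange(hsv,(22,150,150),(34,255,255)); N,l,st,ce=cv2.connectedComponentsWithStats(m)
    i=1+np.argmax(st[1:,4]); print('yellow',ce[i],st[i])
    ct,_=cv2.findContours((l==i).astype('uint8'),cv2.RETR_EXTERNAL,cv2.CHAIN_APPROX_NONE)
    P=np.array([panel(q,u,v,.038,c)[1] for u,v in ct[0][:,0]]); (x,y),r=cv2.minEnclosingCircle(P.astype(np.float32)); print('circle',x,y,r,P.mean(0))
    print('expect knob px',proj(c,w(q,[-97.5-44*np.sin(np.radians(35)),-50,73+44*np.cos(np.radians(35))]),True))
    # knob bar top mask rectified
    s=.5; g=np.zeros((160,160,3),'uint8'); a=np.radians(35)
    for iu in range(160):
        for iy in range(160):
            u,yv=(iu-80)*s,(iy-80)*s-50
            p=w(q,[-97.5-44*np.sin(a)+u*np.cos(a),yv,73+44*np.cos(a)+u*np.sin(a)]); k=proj(c,p,True)
            if 0<=k[0]<639 and 0<=k[1]<479: g[159-iu,159-iy]=b[int(round(k[1])),int(round(k[0]))]
    cv2.imwrite('pics/k_%s'%fn.split('/')[1],cv2.resize(g,None,fx=2.4,fy=2.4))
a=[cv2.imread(x) for x in sorted(glob.glob('pics/k_*'))]; cv2.imwrite('pics/kk.png',np.clip(np.hstack(a)*1.8,0,255).astype('uint8'))
E
```

```text
d_wrist_13.90.png
yellow [293.83042895  83.5924933 ] [ 273   61   42   45 1492]
circle 6.130990028381348 61.77234649658203 23.640928268432617 [ 6.72697566 62.23493931]
expect knob px (np.float64(265.66719892347015), np.float64(206.01662954818835))
yellow [386.23296159   9.78810409] [365   0  42  23 807]
circle 17.97248649597168 65.64936828613281 23.252931594848633 [18.54201019 63.0534054 ]
expect knob px (np.float64(262.75408642254763), np.float64(-8.033373825520897))
```

The plunger circle sits at (6,62) against (0,65) expected, and the knob bar centre has the same offset (+3.5,-2.7). So I'll shift the scale fit by +3 / -2 mm in x / y and go to the knob hover pose.

```bash
cat > pose.py <<'E'
from fit import *
q=np.load('scale.npy').copy(); q[0]+=.0016; q[1]+=.0032; q[3]=-.001
a=np.radians(35); Rs=R.from_euler('z',q[2]).as_matrix()
n=Rs@[-np.sin(a),0,np.cos(a)]; up=Rs@[np.cos(a),0,np.sin(a)]; ly=Rs@[0,1,0]
def pose(y,h,th,sgn=1,du=0,dy=0):
    """TCP h mm above panel at panel point (0,y), tool x = sgn*bar direction th (cw from up)"""
    x=sgn*(up*np.cos(th)-ly*np.sin(th)); Rt=R.from_matrix(np.c_[x,np.cross(-n,x),-n])
    return w(q,(-97.5,y,73))+h/1000*n+(du*up+dy*ly)/1000,Rt
if __name__=='__main__':
    import sys; v=[float(x) for x in sys.argv[1:]]
    p,Rt=pose(*v); s=env.state(); print(p.round(4),Rt.as_euler('xyz').round(3)); print(*rel(p,Rt,s),s['joint_pos'].round(2))
E
python3 pose.py -50 110 1.08 -1
```

```text
[ 0.6527 -0.1423  0.1621] [ 2.588  0.274 -2.61 ]
[ 0.2435 -0.0512  0.1454] [-0.329  -0.5491  1.047 ] [ 0.51  0.01  0.19 -0.   -1.75 -0.39]
```

servo_tool(steps=[[[0.243,-0.051,0],[-0.329,-0.549,1.047],0.06],[[0.243,-0.051,0],[-0.329,-0.549,1.047],0.06],[[0.243,-0.051,0],[-0.329,-0.549,1.047],0.06],[[0.243,-0.051,0],[-0.329,-0.549,1.047],0.06],[[0.243,-0.051,0],[-0.329,-0.549,1.047],0.06],[[0.243,-0.051,0],[-0.329,-0.549,1.047],0.06],[[0.243,-0.051,0.05],[-0.329,-0.549,1.047],0.06],[[0.243,-0.051,0.1],[-0.329,-0.549,1.047],0.06],[[0.243,-0.051,0.145],[-0.329,-0.549,1.047],0.06],[[0.243,-0.051,0.145],[-0.329,-0.549,1.047],0.06],[[0.243,-0.051,0.145],[-0.329,-0.549,1.047],0.06],[[0.243,-0.051,0.145],[-0.329,-0.549,1.047],0.06],[[0.243,-0.051,0.145],[-0.329,-0.549,1.047],0.06],[[0.243,-0.051,0.145],[-0.329,-0.549,1.047],0.06],[[0.243,-0.051,0.145],[-0.329,-0.549,1.047],0.06]])

```text
time_s: 15.3
tcp_pos: [0.6534, -0.1414, 0.1655]
eef_rot: [2.594, 0.276, -2.606]
ft_force: [-0.5, 0.4, 0.3]
finger_gap: 0.702
gripper_force: 0.0
```

```bash
python3 pose.py -50 110 1.08 -1; python3 dial.py wrist top scene; python3 - <<'E'
from pose import *
# project predicted bar top corners in wrist image; measure white mark
c=eyes.calibration('wrist'); pickle.dump(c,open('w7.pkl','wb'))
import glob; fn=sorted(glob.glob('pics/d_wrist*'))[-1]; b=cv2.imread(fn)
th=1.08; bd=up*np.cos(th)-ly*np.sin(th); sd=np.cross(n,bd); p0=w(q,(-97.5,-50,73))+.044*n
for i,j in [(1,1),(1,-1),(-1,-1),(-1,1)]:
    k=proj(c,p0+i*.03*bd+j*.008*sd,True); print(np.round(k)); cv2.circle(b,tuple(int(round(v)) for v in k),2,(0,0,255),-1)
k=proj(c,p0,True); x,y=int(k[0]),int(k[1]); b=b[max(0,y-100):y+100,max(0,x-130):x+130]
cv2.imwrite('pics/k7.png',cv2.resize(np.clip(b*1.8,0,255).astype('uint8'),None,fx=3,fy=3))
E
```

```text
[ 0.6527 -0.1423  0.1621] [ 2.588  0.274 -2.61 ]
[ 0.0019 -0.0019  0.0023] [-0.0041  0.0001  0.0049] [-0.25  0.47  0.55 -0.59 -1.85 -0.82]
wrist {'red': [(317.4, -30.0, 41.0, 27.0, 15.0)], 'black': [(330.9, -13.2, -79.8, 29.0, 23.2), (155.9, -6.5, -2.9, 17.2, 13.5)]}
top {'red': [(142.5, -35.5, 39.9, 17.0, 12.8)], 'black': []}
scene {'red': [(284.3, -38.7, 46.8, 21.8, 20.5)], 'black': [(38.2, -11.8, 0.2, 8.5, 7.0), (247.3, -5.3, 79.2, 15.0, 30.5)]}
[328. 300.]
[302. 300.]
[301. 206.]
[329. 206.]
```

View pics/k7.png

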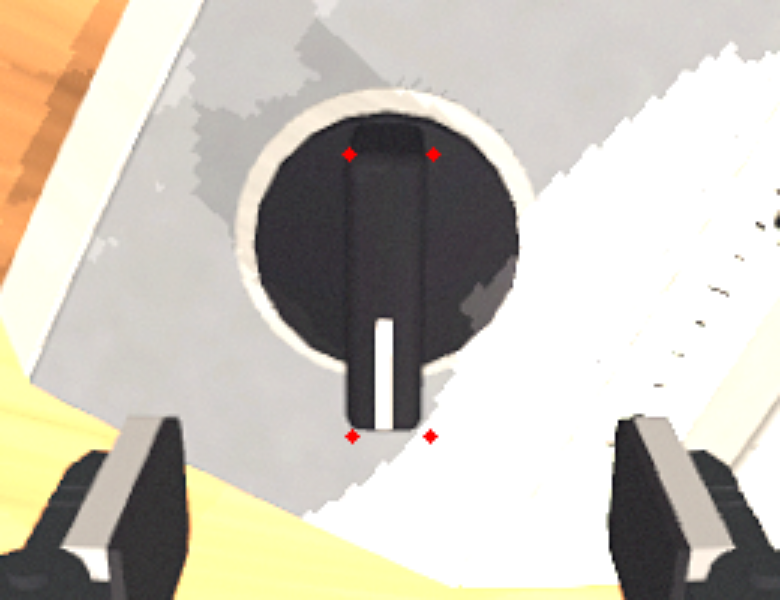

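The view shows the bar centred at about (386,290) against the predicted 391, so it is within about 1 mm and the angle matches. I'll descend along the axis and grip.

servo_tool(steps=[[[0.001,-0.001,0.03],[0,0,0],0.05],[[0.001,-0.001,0.06],[0,0,0],0.05],[[0.001,-0.001,0.08],[0,0,0],0.05],[[0.001,-0.001,0.092],[0,0,0],0.05],[[0.001,-0.001,0.094],[0,0,0],0.05],[[0.001,-0.001,0.094],[0,0,0],0.05],[[0.001,-0.001,0.094],[0,0,0],0.05]])

```text
time_s: 16.03
tcp_pos: [0.6463, -0.0906, 0.086]
eef_rot: [2.591, 0.274, -2.609]
ft_force: [0.3, -0.5, 0.7]
finger_gap: 0.589
gripper_force: 0.0
```

servo_tool(steps=[[[0,0,0],[0,0,0],0.005],[[0,0,0],[0,0,0],0.005],[[0,0,0],[0,0,0],0.005],[[0,0,0],[0,0,0],0.005],[[0,0,0],[0,0,0],0.005],[[0,0,0],[0,0,0],0.005],[[0,0,0],[0,0,0],0.005]])

```text
time_s: 16.62
tcp_pos: [0.6462, -0.0907, 0.0854]
eef_rot: [2.591, 0.274, -2.61]
ft_force: [1.9, -5.2, 4.0]
finger_gap: 0.178
gripper_force: 59.7
```

```bash
python3 pose.py -50 17 1.08 -1
```

```text
[ 0.6464 -0.0894  0.0859] [ 2.588  0.274 -2.61 ]
[-0.0009  0.001   0.0003] [-0.0027  0.0001  0.0001] [-0.18  0.43  0.36 -0.58 -1.68 -0.79]
```

servo_tool(steps=[[[0,0,0],[0,0,0.11],0.005],[[0,0,0],[0,0,0.22],0.005],[[0,0,0],[0,0,0.33],0.005],[[0,0,0],[0,0,0.44],0.005],[[0,0,0],[0,0,0.55],0.005],[[0,0,0],[0,0,0.66],0.005],[[0,0,0],[0,0,0.77],0.005],[[0,0,0],[0,0,0.88],0.005],[[0,0,0],[0,0,0.99],0.005],[[0,0,0],[0,0,1.1],0.005],[[0,0,0],[0,0,1.21],0.005],[[0,0,0],[0,0,1.32],0.005],[[0,0,0],[0,0,1.4],0.005],[[0,0,0],[0,0,1.45],0.005],[[0,0,0],[0,0,1.45],0.005],[[0,0,0],[0,0,1.45],0.005]])

```text
time_s: 17.95
tcp_pos: [0.6466, -0.0886, 0.0869]
eef_rot: [2.757, -0.487, 2.4]
ft_force: [1.8, 1.1, 10.0]
finger_gap: 0.175
gripper_force: 60.0
```

```bash
cat > tips.py <<'E'
from dial import *
def prof(g):
    f=g.astype(float); ys=np.arange(-90,90,.25)
    bl=np.clip((170-f.max(2))/100,0,1)[:,104:118].mean(1)  # x -24..-20.5
    rd=np.clip((f[...,0]-1.6*f[...,1])/80,0,1)[:,52:66].mean(1) # x -37..-33.5
    o=[]
    for p in(bl,rd):
        p=np.where(p>.5,p,0); N,l,st,ce=cv2.connectedComponentsWithStats((p>0).astype('uint8').reshape(-1,1))
        o.append([(round(float(ys[int(st[i,1])]+st[i,3]*.125),2),round(float(st[i,3]*.25),1)) for i in range(1,N) if st[i,3]>6])
    return o
for n in('wrist','top','scene'):
    im,c=snap(n,'t_%s_%.2f.png'%(n,env.state()['time_s'])); print(n,*prof(detect(im,c,n=='wrist')[1]))
print(env.state()['joint_pos'].round(2))
E
python3 tips.py; python3 pose.py -50 17 2.53 -1
```

```text
wrist [(83.62, 12.8)] [(-2.38, 14.2)]
top [] [(-3.75, 13.0)]
scene [] [(1.62, 15.8)]
[-0.18  0.43  0.36 -0.59 -1.68 -2.24]
[ 0.6464 -0.0894  0.0859] [ 2.759 -0.489  2.398]
[-0.0008 -0.0009  0.0003] [0.0016 0.0008 0.0028] [-0.18  0.43  0.36 -0.59 -1.68 -2.24]
```

```bash
sed -i 's/\[:,104:118\]/[:,150:172]/; s/# x -24..-20.5/# x -12.5..-7/' tips.py; sed -i 's/p>.5,p,0/p>.4,p,0/' tips.py; python3 tips.py; python3 - <<'E'
import cv2,numpy as np,glob
from dial import *
fn=sorted(glob.glob('pics/t_wrist*'))[-1]
g=detect(cv2.imread(fn)[:,:,::-1],eyes.calibration('wrist'),True)[1]; b=g.astype(int)
red=((b[...,0]-1.6*b[...,1])>40); blk=b.max(2)<110
for x in range(52,184,6):
    o=[]
    for m in(red,blk):
        r=np.where(m[300:400,x:x+6].mean(1)>.5)[0]; o.append((-15+.25*r.min(),-15+.25*r.max(),len(r)) if len(r) else None)
    print(-50+x*.25,o)
E
```

```text
wrist [(-7.62, 2.8), (-0.62, 9.8), (76.25, 27.5)] [(-2.38, 14.2)]
top [(-2.62, 9.8)] [(-3.75, 13.0)]
scene [(2.5, 16.5), (79.5, 21.0)] [(1.5, 16.5)]
[-0.18  0.43  0.36 -0.59 -1.68 -2.24]
-37.0 [(np.float64(-9.25), np.float64(4.25), 55), (np.float64(-9.25), np.float64(4.0), 50)]
-35.5 [(np.float64(-9.5), np.float64(4.5), 57), None]
-34.0 [(np.float64(-9.5), np.float64(4.5), 57), None]
-32.5 [(np.float64(-9.5), np.float64(4.5), 57), None]
-31.0 [(np.float64(-9.5), np.float64(4.5), 57), None]
-29.5 [(np.float64(-9.5), np.float64(4.5), 57), None]
-28.0 [(np.float64(-9.5), np.float64(4.5), 57), None]
-26.5 [(np.float64(-9.5), np.float64(4.5), 57), None]
-25.0 [(np.float64(-5.0), np.float64(0.0), 21), None]
-23.5 [(np.float64(-4.75), np.float64(-0.25), 19), (np.float64(-7.0), np.float64(3.5), 7)]
-22.0 [(np.float64(-4.75), np.float64(-0.25), 19), (np.float64(-7.25), np.float64(3.5), 9)]
-20.5 [(np.float64(-4.75), np.float64(-0.25), 19), (np.float64(-7.0), np.float64(3.5), 8)]
-19.0 [(np.float64(-4.75), np.float64(-0.25), 19), (np.float64(-7.0), np.float64(3.25), 6)]
-17.5 [None, (np.float64(-4.75), np.float64(-0.5), 18)]
-16.0 [None, (np.float64(-5.0), np.float64(-0.5), 19)]
-14.5 [None, (np.float64(-5.0), np.float64(-0.5), 19)]
-13.0 [None, (np.float64(-5.0), np.float64(-0.25), 20)]
-11.5 [None, (np.float64(-4.75), np.float64(0.0), 20)]
-10.0 [None, (np.float64(-5.25), np.float64(3.5), 36)]
-8.5 [None, (np.float64(-9.5), np.float64(4.0), 55)]
-7.0 [None, (np.float64(-9.5), np.float64(4.25), 56)]
-5.5 [None, (np.float64(-9.5), np.float64(4.25), 56)]
```

Red tip at -2.5 and needle tip at -2.7: aligned. Releasing and backing off.

servo_tool(steps=[[[0,0,0],[0,0,0],0.02],[[0,0,0],[0,0,0],0.04],[[0,0,0],[0,0,0],0.05],[[0,0,0],[0,0,0],0.05],[[0,0,-0.03],[0,0,0],0.05],[[0,0,-0.06],[0,0,0],0.05],[[0,0,-0.1],[0,0,0],0.05],[[0,0,-0.1],[0,0,0],0.05],[[0,0,-0.1],[0,0,0],0.0],[[0,0,-0.1],[0,0,0],0.0],[[0,0,-0.1],[0,0,0],0.0],[[0,0,-0.1],[0,0,0],0.0]])

```text
time_s: 19.25
tcp_pos: [0.652, -0.1459, 0.1648]
eef_rot: [2.762, -0.491, 2.398]
ft_force: [0.0, -0.4, -0.6]
finger_gap: 0.018
gripper_force: 0.0
```

```bash
python3 tips.py; python3 pose.py 65 100 1.9 -1;  python3 - <<'E'
import glob
from dial import *
fn=sorted(glob.glob('pics/t_wrist*'))[-1]
g=detect(cv2.imread(fn)[:,:,::-1],eyes.calibration('wrist'),True)[1]; b=g.astype(int)
red=((b[...,0]-1.6*b[...,1])>40); blk=b.max(2)<110
for x in range(90,150,6):
    o=[]
    for m in(red,blk):
        r=np.where(m[300:400,x:x+6].mean(1)>.5)[0]; o.append((float(-15+.25*r.min()),float(-15+.25*r.max()),len(r)) if len(r) else None)
    print(-50+x*.25,o)
from fit import panel
q=np.load('scale.npy'); c=eyes.calibration('wrist')
b=cv2.imread(fn); hsv=cv2.cvtColor(b,cv2.COLOR_BGR2HSV); m=cv2.inRange(hsv,(22,150,120),(34,255,255)); N,l,st,ce=cv2.connectedComponentsWithStats(m); i=1+np.argmax(st[1:,4]); print(ce[i],st[i])
import pose
ct,_=cv2.findContours((l==i).astype('uint8'),cv2.RETR_EXTERNAL,cv2.CHAIN_APPROX_NONE)
P=np.array([panel(pose.q,u,v,.038,c)[1] for u,v in ct[0][:,0]]); print(cv2.minEnclosingCircle(P.astype(np.float32)),P.min(0),P.max(0))
E
```

```text
wrist [(-7.88, 1.8), (-0.88, 9.2)] [(-2.5, 14.0)]
top [(-2.62, 9.2)] [(-3.62, 13.2)]
scene [(2.38, 16.2), (81.12, 17.8)] [(1.75, 15.5)]
[-0.25  0.47  0.56 -0.59 -1.86 -2.27]
[ 0.5379 -0.1503  0.1539] [ 2.556 -0.187  2.988]
[ 0.0663 -0.0929  0.0153] [-0.0013 -0.0013 -0.6305] [-0.25  0.47  0.56 -0.59 -1.86 -2.27]
-27.5 [(-9.75, 4.0, 56), None]
-26.0 [(-5.5, -0.5, 21), None]
-24.5 [(-5.0, -0.75, 18), None]
-23.0 [(-5.25, -0.75, 19), (-7.25, 3.25, 7)]
-21.5 [(-5.0, -0.75, 18), (-7.25, 3.25, 7)]
-20.0 [(-5.0, -0.75, 18), (-7.25, 3.0, 5)]
-18.5 [(-1.5, -1.25, 2), None]
-17.0 [None, (-4.75, -1.0, 16)]
-15.5 [None, (-5.0, -1.0, 17)]
-14.0 [None, (-5.0, -1.0, 17)]
[171.59282371 149.46084243] [ 141  117   63   66 3205]
((-0.010758678428828716, 63.10747528076172), 21.635141372680664) [-20.57195735  42.25785631] [21.42958539 84.47589923]
```

```bash
for h in 60 24; do python3 pose.py 63 $h 2.53 -1; done
```

```text
[ 0.5371 -0.1273  0.1211] [ 2.759 -0.489  2.398]
[ 0.0651 -0.0912  0.0552] [-0.0016 -0.0009 -0.0005] [-0.25  0.47  0.56 -0.59 -1.86 -2.27]
[ 0.5347 -0.1068  0.0917] [ 2.759 -0.489  2.398]
[ 0.0651 -0.0911  0.0912] [-0.0016 -0.0009 -0.0005] [-0.25  0.47  0.56 -0.59 -1.86 -2.27]
```

servo_tool(steps=[[[0.065,-0.091,0],[0,0,0],0.0],[[0.065,-0.091,0],[0,0,0],0.0],[[0.065,-0.091,0],[0,0,0],0.0],[[0.065,-0.091,0.03],[0,0,0],0.0],[[0.065,-0.091,0.055],[0,0,0],0.0],[[0.065,-0.091,0.065],[0,0,0],0.0],[[0.065,-0.091,0.072],[0,0,0],0.0],[[0.065,-0.091,0.078],[0,0,0],0.0],[[0.065,-0.091,0.082],[0,0,0],0.0],[[0.065,-0.091,0.085],[0,0,0],0.0],[[0.065,-0.091,0.085],[0,0,0],0.0],[[0.065,-0.091,0.085],[0,0,0],0.0]])

```text
time_s: 20.4
tcp_pos: [0.5357, -0.1115, 0.0984]
eef_rot: [2.761, -0.487, 2.397]
ft_force: [-2.8, -1.0, 5.7]
finger_gap: 0.001
gripper_force: 2.5
```

servo_tool(steps=[[[0,0,0.002],[0,0,0],0.0],[[0,0,0.004],[0,0,0],0.0],[[0,0,0.005],[0,0,0],0.0],[[0,0,0.005],[0,0,0],0.0],[[0,0,0.005],[0,0,0],0.0]])

```text
time_s: 20.82
tcp_pos: [0.5355, -0.109, 0.0947]
eef_rot: [2.76, -0.487, 2.397]
ft_force: [-2.4, -2.2, 7.1]
finger_gap: 0.002
gripper_force: 3.4
```

servo_tool(steps=[[[0,0,0.001],[0,0,0],0.0],[[0,0,0.002],[0,0,0],0.0],[[0,0,0.003],[0,0,0],0.0],[[0,0,0.003],[0,0,0],0.0],[[0,0,0.003],[0,0,0],0.0]])

```text
time_s: 21.23
tcp_pos: [0.5354, -0.1076, 0.0928]
eef_rot: [2.761, -0.486, 2.397]
ft_force: [-3.4, -3.2, 9.1]
finger_gap: 0.002
gripper_force: 4.4
```

servo_tool(steps=[[[0,0,0.001],[0,0,0],0.0],[[0,0,0.002],[0,0,0],0.0],[[0,0,0.003],[0,0,0],0.0],[[0,0,0.003],[0,0,0],0.0],[[0,0,0.003],[0,0,0],0.0]])

```text
time_s: 21.65
tcp_pos: [0.5355, -0.1076, 0.0927]
eef_rot: [2.761, -0.482, 2.397]
ft_force: [-6.1, -7.9, 17.4]
finger_gap: 0.004
gripper_force: 9.4
```

The position stopped while the force doubled, so the plunger is fully home. Retreating and checking.

servo_tool(steps=[[[0,0,-0.01],[0,0,0],0.0],[[0,0,-0.03],[0,0,0],0.0],[[0,0,-0.07],[0,0,0],0.0],[[0,0,-0.11],[0,0,0],0.0],[[0,0,-0.13],[0,0,0],0.0],[[0,0,-0.13],[0,0,0],0.0],[[0,0,-0.13],[0,0,0],0.0],[[0,0,-0.13],[0,0,0],0.0]])

```text
time_s: 22.32
tcp_pos: [0.5439, -0.1781, 0.194]
eef_rot: [2.76, -0.49, 2.397]
ft_force: [0.4, -0.6, -0.5]
finger_gap: -0.002
gripper_force: 0.0
```

```bash
python3 tips.py; python3 - <<'E'
import glob
from dial import *
import pose
t=cv2.imread(sorted(glob.glob('pics/t_top*'))[-1]).astype(int); t0=cv2.imread('pics/top0.png').astype(int)
D=abs(t-t0).max(2)>60
for n,(x0,y0,x1,y1) in dict(stock=(430,140,500,200),mug=(172,170,222,228),jar=(128,195,176,240)).items(): print(n,D[y0:y1,x0:x1].mean().round(3))
c=eyes.calibration('wrist'); b=cv2.imread(sorted(glob.glob('pics/t_wrist*'))[-1]); hsv=cv2.cvtColor(b,cv2.COLOR_BGR2HSV); m=cv2.inRange(hsv,(22,150,120),(34,255,255)); N,l,st,ce=cv2.connectedComponentsWithStats(m); i=1+np.argmax(st[1:,4])
ct,_=cv2.findContours((l==i).astype('uint8'),cv2.RETR_EXTERNAL,cv2.CHAIN_APPROX_NONE)
for h in(.038,.024): 
    P=np.array([panel(pose.q,u,v,h,c)[1] for u,v in ct[0][:,0]]); print(h,st[i],cv2.minEnclosingCircle(P.astype(np.float32)))
# tin rim dark region in top near pan
p=proj(eyes.calibration('top'),[.573,.0925,.222]); print('tin expected px',p)
k=(t.max(2)<75)&(t[...,1]>=t[...,2]-5); k[:, :240]=0; k[:,330:]=0; k[:160]=0;k[300:]=0; v=np.argwhere(k); print(len(v),v.min(0),v.max(0),v.mean(0))
E
```

```text
wrist [(-1.62, 12.8)] [(-3.75, 17.0)]
top [(-2.75, 9.5)] [(-3.75, 13.0)]
scene [(2.5, 16.5), (81.25, 17.5)] [(1.75, 15.5)]
[-0.34  0.26  0.34 -0.57 -1.9  -2.19]
stock 0.416
mug 0.0
jar 0.0
0.038 [ 288  205   57   56 2522] ((0.3875020742416382, 65.40923309326172), 20.87653350830078)
0.024 [ 288  205   57   56 2522] ((-2.9983763694763184, 63.14502716064453), 22.031150817871094)
tin expected px (np.float64(278.16888840759736), np.float64(210.99239227907458))
987 [194 254] [237 326] [214.3485309  281.01013171]
```

```bash
python3 - <<'E'
import cv2,glob
t=cv2.imread(sorted(glob.glob('pics/t_scene*'))[-1]).astype(int); t0=cv2.imread('pics/scene0.png').astype(int); w=cv2.imread('pics/s4.png').astype(int)
D=abs(t-t0).max(2)>60; E=abs(t-w).max(2)>60
print('stock lower',D[225:262,126:180].mean(),'stock cols',D[205:265,120:185].mean(0).round(1)[::5],'mat',E[280:330,410:490].mean())
E
```

```text
stock lower 0.0 stock cols [0. 0. 0. 0. 0. 0. 0. 0. 0. 0. 0. 0. 0.] mat 0.28525
```

```bash
python3 - <<'E'
import cv2,glob
t=cv2.imread(sorted(glob.glob('pics/t_scene*'))[-1],0); w=cv2.imread('pics/s4.png',0)
T=w[270:328,434:470]; r=cv2.matchTemplate(t[255:345,415:490],T,cv2.TM_CCOEFF_NORMED); _,m,_,l=cv2.minMaxLoc(r); print(m,'found',(l[0]+415,l[1]+255),'was (434,270)')
E
```

```text
0.67348712682724 found (434, 270) was (434,270)
```

The scoop hasn't moved; the mat change was only the arm's shadow. The stock tin also shows no change in the scene view, so I'm handing in.

```bash
python3 -c "
from station import env
print(env.finish_job())"
```

```text
the job is handed in; nothing more can be done
None
```

I handed the job in at about 22 s with every step done: the scoop is flat on the mat, the tin stands on the pan, the red pointer was within about 1 mm of the needle, and the plunger was pushed to its stop and sprang back; no verdict was returned.

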